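# Free the seized fixture bolt and move the casting to outfeed

### The arm

A 7-joint arm with a two-finger parallel gripper is mounted at the origin on the work surface. World frame = base frame: x ahead of the robot, y to its left, z up, the work surface at z = 0. Lengths are in m, angles in rad, forces in N, time in s.
With the tool pointing down it reaches from about 0.4 to 0.85 m from the base axis. Payload 10.4 kg.
Tool frame: the origin (TCP) lies midway between the tips of the shut fingers; the grasp point (between the pads) lies 19 mm behind it; z points along the fingers, y is the line along which they close (so a half turn about z gives the same grasp; the last joint's range is limited). The gripper opens to 87 mm and grips with 3 to 60 N. Pads are 19 mm wide; open, the fingers measure 117 mm over their backs; the gripper's body (75 mm by 190 mm) begins 51 mm behind the grasp point.
Start: joints at [1.315, 0.332, -0.065, 1.46, 0.022, 1.35, -0.088], TCP at [0.144, -0.608, 0.223] pointing down, gripper open.
Joint ranges: [-2.6, 2.6], [-0.5, 2.12], [-1.47, 1.34], [0.16, 2.42], [-1.27, 4.41], [0.06, 2.06], [-2.6, 2.6]. Speed limits (rad/s): [2.22, 2.22, 2.79, 2.79, 3.14, 3.14, 3.14].

### API

Orientations are given as a unit quaternion [x, y, z, w].
In Python, from bench import sensors, eyes, order gives the robot as it stands.
- The arm moves only by the tool arm_command, never from a script. Its argument "steps" is a list of rows, each an object with "rot": the turn, a rotation vector about the world's x, y, z in degrees, a list of three; "slide": the shift along the world's x, y, z in m, a list of three; "grip": the opening, from 0 (shut) to 1 (fully open). A call has exactly 8 rows; each row shifts and turns the commanded pose from where the row before left it; what a row does not reach is not made up. A row lasts 1/8 s, in which the tool goes at most 62.5 mm and 10.7 degrees, less where a joint would pass 70% of its speed; a pose out of reach is approached as far as the arm can. A call with a gripper value outside its range is refused whole. The fingers move at their own pace and stop on an object; "newtons" is the grip in N (left out, the last holds). Time passes only in rows, so rows that do not move let the fingers close, or fill a call up. It gives the time, the measured TCP pose, the force, the opening and the grip force at its end, in the units of the state.
- sensors.read_state(): the state, without advancing time (a new reading comes with each control period).
- eyes.camera(name): name is "scene" or "top" or "wrist"; returns a dict with "pixels" (420x560x3 uint8, red, green, blue), "intrinsics" (3x3 intrinsics, pixels), "pose" (4x4, takes a point from camera to world coordinates). Camera axes: x right, y down, z forward; pixel columns grow to the right and rows downward; lengths in m; the calibration is good to about 2 mm. The wrist camera is an equidistant fisheye: a pixel r from the principal point sees the ray r / f radians off the axis. A picture is of the moment at which its call begins. There is no depth.
- order.close_job(): hands the job in; it is judged then, once.
Trained networks look in a picture, given as the dict that the camera call returned (one of the last four; its "shot" number tells which), for a name from the list of things; names that differ only in an ending like _2 or _b are one class to them, and where a whole thing is asked for, a point or a joint stands for the part that bears it (a point fixed in the world has none). Each returns a list of dicts, best first, with "conf" (0 to 1); they miss things now and then, are a little off and sometimes report something else, mostly with a low value. They report only what shows in the picture. A call takes as long as a camera call. They do not tell look-alikes from the thing itself.
- eyes.look_for(name, picture): "bbox" ([left, top, right, bottom] in pixels, round what is visible of it).
The state is a dict: "time": time; "joint_positions": joint angles; "joint_vel": joint speeds; "joint_torque": joint torques, N m; "ee_pos": TCP position; "eef_rot": TCP orientation; "ft_force": force on the tool from outside, world axes, zero at the start; "torque": the same for the moment, N m; "width": finger opening in m; "grip_force": force on a finger pad.
Only numpy, scipy, OpenCV 4.12 (cv2) and the standard library are available. Lean on these libraries where they do the work, as an engineer would, in place of code of your own. Each camera call takes 0.05 s, during which the arm holds its last target. There are 200 camera calls.

### The job

The rusty slide bolt that locks the casting into the tapping fixture has seized: work it loose with short back-and-forth strokes until it runs, and draw it fully back. Then lift the casting out of the fixture, put it down on the rubber mat to change your grip, and set it gently, top up, on the bed of the green cradle between its two end plates; leave the bolt drawn and the casting in the red cradle alone.

Things in the scene. Friction and masses are not known exactly. Their poses are not given: they have to be found in the camera images.
- fixture: Fixed aluminium tapping fixture, turned up to 0.35 rad about the vertical. Origin on the table under the nest's centre; x along the casting, y along the bolt (drawn towards +y), z up. Base plate x -50 to 50, y -45 to 155, 12 high. The grey bolt guide runs from y = 32 to 136, 44 wide, 76 high.
- nest (a point): Centre of the nest floor, 12 above the table (axes as the fixture's). The casting stands here between two walls, y = -32 to -20 and 20 to 32, 56 long in x, 76 high above the table (19 above the casting's top). They cover its long sides, so here it can be gripped only by its two open end faces at x = -30 and 30.
- bolt (a joint): Bolt travel, m, along fixture +y: 0 fully in, 0.060 fully drawn; over 0.050 counts as fully back. Found 11 to 14 mm out. Sliding takes 6 N. Seized: a pull jams at 0.013 to 0.025 and more force is no help; push back in till it jams (0.000 to 0.006) to shift the crust, then pull again: it jams a little farther out or runs free. 1 to 5 push-and-pulls free it for good; shorter pushes shift nothing.
- bolt_end (a point): Inner end of the bolt, a rusty 12 mm rod with its axis 66 above the table (underside 60), crossing the nest 3 mm above the casting's top. It stands at fixture y = -27 mm + travel and clears the casting when travel exceeds 0.046. A jam is met at about 15 N on top of the 6 N of sliding; that load must first be let off before a force stop can judge the stroke back. The bolt stays where it is left.
- bolt_handle (a point): Centre of the bolt's red upright handle, 103 above the table: a block 26 (fixture x) x 18 (fixture y) x 38 high, from 84 to 122, open all round and above, higher than all the rest of the fixture. It moves with the bolt, at fixture x = 0, y = 60 mm + travel. Pinched from above across its 18 mm it can be pushed and pulled.
- casting_mid (a point): Centre of the loose aluminium casting to be moved: a block 60 (its x) x 34 (its y) x 45 high (its z), 0.15 to 0.31 kg, dark bores in its 34 x 45 ends, brass plugs in its long sides, tapped holes in the top. It starts in the nest, centre 34.5 above the table, its axes within 0.05 rad of the fixture's.
- mat_top (a point): Centre of the top face of a fixed black rubber mat, 130 x 130, 3 thick, kept clear: the place to put the casting down and take it again by its long sides.
- green_cradle_bed (a point): Centre of the bed (10 above the table) of the fixed green cradle, empty, turned up to 0.3 rad. Bed 68 long (its x) between two end plates, 12 thick and 67 high above the table, and 46 wide (its y). The sides are open: a casting held by its long sides (34 mm) can be lowered in with its length along x, 4 mm to spare at each end; held by its ends it cannot.
- red_cradle_bed (a point): The same point of an identical red cradle that already holds a scrap casting; the two cradles may have changed places.
- scrap_mid (a point): Centre of the scrap casting in the red cradle (same size and look as the other); it must stay there.
There are look-alikes about, which are no part of the job. Leave any blue look-alike of the part that bears casting_mid alone. There is more than one size of the part that bears mat_top; the job needs the larger.

How it is judged:
On the way, in this order (a step that is already met when the one before it is completed fails the run):
1. the bolt has been worked loose and drawn fully back (value of joint bolt above 0.05 m), for 0.2 s.
2. the casting stands on the rubber mat, let go (horizontal distance between casting_mid and mat_top below 0.06 m and z of casting_mid in the frame of mat_top below 0.026 m and angle between casting_mid's own z axis and vertical below 0.1 rad and contact force between the fingers and casting below 0.1 N), for 0.1 s.
At the end, for the whole second after the job is handed in: Bolt still drawn (over 0.046 m). Casting released, at rest, top up and flat (0.08 rad) on the green cradle's bed between its end plates, within 8 mm of the middle along it and 12 mm across. Scrap casting still in the red cradle (within 15 mm of its middle) (value of joint bolt above 0.046 m and x of casting_mid in the frame of green_cradle_bed between -0.008 and 0.008 m and y of casting_mid in the frame of green_cradle_bed between -0.012 and 0.012 m and z of casting_mid in the frame of green_cradle_bed below 0.026 m and angle between casting_mid's own z axis and vertical below 0.08 rad and linear speed of casting below 0.02 m/s and horizontal distance between scrap_mid and red_cradle_bed below 0.015 m); the robot touches nothing.
It fails at once if the casting is dropped or banged into the green cradle (faster than 0.5 m/s there) (horizontal distance between casting_mid and green_cradle_bed below 0.03 m and z of casting_mid in the frame of green_cradle_bed below 0.045 m and linear speed of casting above 0.5 m/s).
It fails at once if the scrap casting is disturbed (distance of scrap_mid from where it was at the start of the episode above 0.02 m).
It also fails if it takes over 61 s, if anything falls off the work surface, if the arm or the gripper's body presses on something with over 40 N, if the wrist force passes 120 N, or if a joint passes its speed limit or range.

## Working session

There is one attempt and no reset: what is moved stays moved. The work goes in short steps, Python scripts to look and compute and a tool call to move; the robot and the scene stay as the last step left them, time stands still between calls to the robot, and variables do not carry over. Pictures are saved under pics/ and viewed, at most 10 in all, crops included, and the job is handed in when it is done.

Besides the shell and the picture viewer there is one more tool, called after ">>>" as a command line: name --argument value ..., lists and objects as JSON in quotes. arm_command: Moves the arm, as the interface text tells. Its arguments: {"type":"object","properties":{"steps":{"type":"array","items":{"type":"object","properties":{"rot":{"type":"array","items":{"type":"number"}},"slide":{"type":"array","items":{"type":"number"}},"grip":{"type":"number"}}}},"newtons":{"type":"number"}},"required":["steps"]}

```bash
ls; mkdir -p pics; cat > h.py <<'E'
import numpy as np, cv2
from bench import sensors, eyes, order
def save(p,name,s=1): cv2.imwrite('pics/'+name, cv2.resize(p['pixels'][:,:,::-1],None,fx=s,fy=s))
def ray(p,u,v,fish=False):
    K=np.array(p['intrinsics']);T=np.array(p['pose'])
    x=(u-K[0,2])/K[0,0];y=(v-K[1,2])/K[1,1]
    if fish:
        r=np.hypot(x,y); d=np.array([x/r*np.sin(r),y/r*np.sin(r),np.cos(r)]) if r>1e-9 else np.array([0,0,1.])
    else: d=np.array([x,y,1.])
    d=T[:3,:3]@d; return T[:3,3],d/np.linalg.norm(d)
def atz(p,u,v,z,fish=False):
    o,d=ray(p,u,v,fish); return o+d*(z-o[2])/d[2]
def proj(p,X,fish=False):
    K=np.array(p['intrinsics']);T=np.array(p['pose']); c=T[:3,:3].T@(np.array(X)-T[:3,3])
    if fish:
        r=np.hypot(c[0],c[1]);t=np.arctan2(r,c[2]);a=c[:2]/r*t
    else: a=c[:2]/c[2]
    return np.array([K[0,0]*a[0]+K[0,2],K[1,1]*a[1]+K[1,2]])
def tri(*rs):
    A=np.zeros((3,3));b=np.zeros(3)
    for o,d in rs:
        M=np.eye(3)-np.outer(d,d);A+=M;b+=M@o
    return np.linalg.solve(A,b)
E
cat > a.py <<'E'
from h import *
np.set_printoptions(precision=3,suppress=True)
for n in ['top','scene']:
    p=eyes.camera(n);save(p,n+'0.png',1.42);print(n,p['intrinsics'],p['pose'])
    for k in ['fixture','bolt_handle','casting_mid','mat_top','green_cradle_bed','red_cradle_bed','scrap_mid','bolt_end']:
        try:print(k,[(np.round(d['bbox']).tolist(),round(d['conf'],2)) for d in eyes.look_for(k,p)])
        except Exception as e:print(k,e)
print(sensors.read_state())
E
python3 a.py
```

```text
pics
top [[443.619   0.    285.912]
 [  0.    443.619 204.323]
 [  0.      0.      1.   ]] [[ 0.015 -0.999  0.038  0.423]
 [-1.    -0.015 -0.001 -0.042]
 [ 0.001 -0.037 -0.999  1.166]
 [ 0.     0.     0.     1.   ]]
fixture [([144.0, 157.0, 231.0, 209.0], 0.71)]
bolt_handle [([167.0, 169.0, 207.0, 190.0], 0.81)]
casting_mid [([194.0, 164.0, 213.0, 190.0], 0.81), ([199.0, 110.0, 223.0, 132.0], 0.66), ([165.0, 170.0, 212.0, 184.0], 0.24)]
mat_top [([250.0, 154.0, 303.0, 208.0], 0.89), ([162.0, 257.0, 202.0, 295.0], 0.68)]
green_cradle_bed [([390.0, 166.0, 420.0, 208.0], 0.78), ([163.0, 177.0, 206.0, 183.0], 0.18)]
red_cradle_bed [([334.0, 141.0, 361.0, 182.0], 0.71)]
scrap_mid [([337.0, 147.0, 357.0, 175.0], 0.65)]
bolt_end [([162.0, 171.0, 210.0, 186.0], 0.48)]
scene [[439.335   0.    276.298]
 [  0.    439.335 209.88 ]
 [  0.      0.      1.   ]] [[-0.207  0.768 -0.606  1.104]
 [ 0.978  0.158 -0.134  0.076]
 [-0.007 -0.62  -0.784  0.868]
 [ 0.     0.     0.     1.   ]]
fixture [([342.0, 224.0, 444.0, 282.0], 0.79), ([363.0, 236.0, 381.0, 270.0], 0.61), ([194.0, 214.0, 222.0, 268.0], 
[... 302 characters left out ...]
 176.0, 233.0], 0.91)]
red_cradle_bed [([194.0, 218.0, 222.0, 271.0], 0.83), ([344.0, 227.0, 441.0, 281.0], 0.16)]
scrap_mid [([201.0, 229.0, 220.0, 250.0], 0.94)]
bolt_end [([361.0, 220.0, 417.0, 249.0], 0.61)]
{'time': 0.9, 'joint_positions': array([ 1.315,  0.332, -0.065,  1.46 ,  0.022,  1.35 , -0.089]), 'joint_vel': array([-0.001,  0.001,  0.001, -0.001,  0.   ,  0.001, -0.001]), 'joint_torque': array([  0.001, -62.304,   0.024, -39.012,  -0.061,   0.031,   0.   ]), 'ee_pos': array([ 0.144, -0.608,  0.223]), 'eef_rot': array([0.993, 0.116, 0.   , 0.   ]), 'ft_force': array([0.12 , 0.037, 0.017]), 'torque': array([ 0.003, -0.012, -0.034]), 'grip_force': 0.0, 'width': 0.08723608110041071}
```

View pics/top0.png

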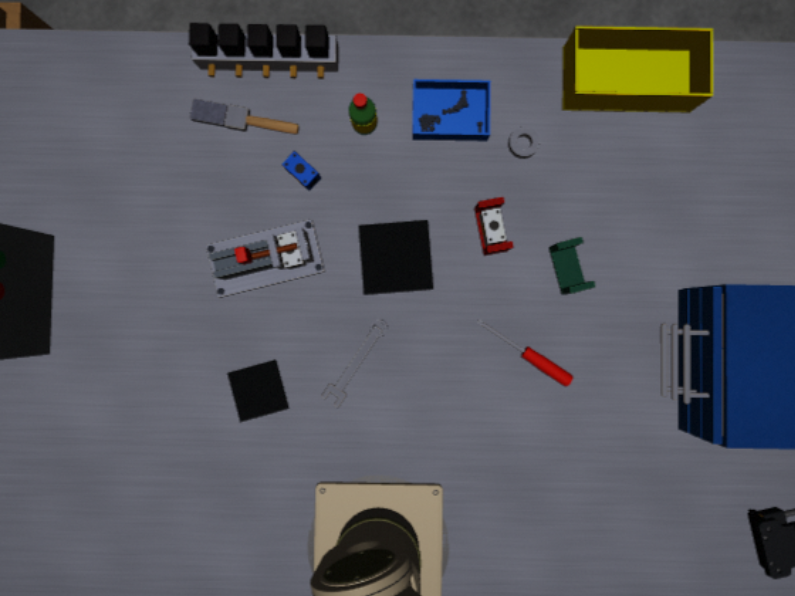

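View pics/scene0.png

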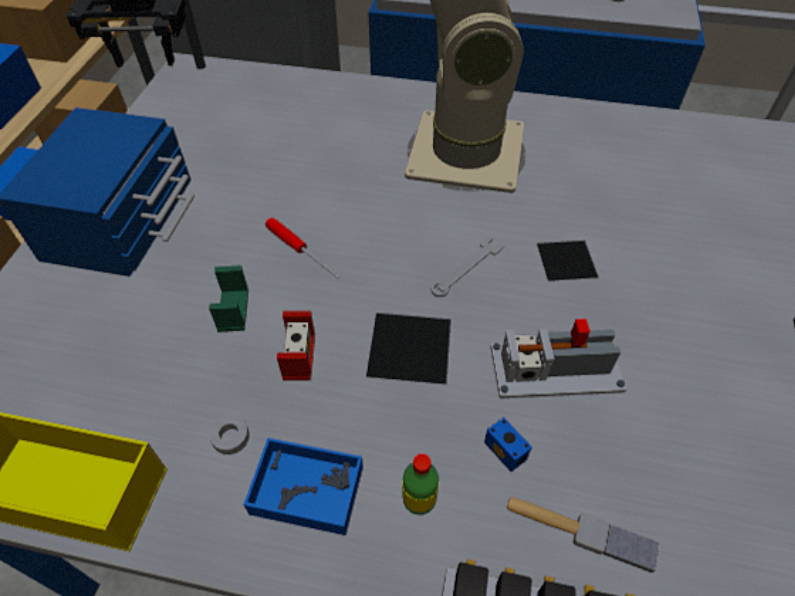

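```bash
cat > b.py <<'E'
from h import *
np.set_printoptions(precision=3,suppress=True)
t=eyes.camera('top');s=eyes.camera('scene');np.save('t.npy',t,allow_pickle=True);np.save('s.npy',s,allow_pickle=True)
def seg(p,lo,hi,box,name):
    h=cv2.cvtColor(p['pixels'],cv2.COLOR_RGB2HSV);m=cv2.inRange(h,lo,hi);k=np.zeros_like(m);l,tt,r,b=box;k[tt:b,l:r]=m[tt:b,l:r]
    ys,xs=np.nonzero(k);rr=cv2.minAreaRect(np.c_[xs,ys].astype(np.float32));print(name,len(xs),xs.mean(),ys.mean(),rr);return xs.mean(),ys.mean(),rr
a=seg(t,(0,180,150),(5,255,255),(140,160,190,205),'handle top');b=seg(s,(0,180,120),(5,255,255),(390,215,425,250),'handle scene')
print(tri(ray(t,*a[:2]),ray(s,*b[:2])), atz(t,*a[:2],.122))
a=seg(t,(0,0,0),(180,255,60),(245,150,310,212),'mat');print(atz(t,*a[0:2],.003),[atz(t,*c,.003) for c in cv2.boxPoints(a[2])])
b=seg(s,(0,0,0),(180,255,60),(250,215,322,275),'mats');print(tri(ray(t,*a[:2]),ray(s,*b[:2])))
a=seg(t,(60,80,20),(95,255,255),(380,160,425,212),'green')
print([atz(t,*c,.067) for c in cv2.boxPoints(a[2])],atz(t,*a[:2],.03))
f=t['pixels'][145:215,130:240]
cv2.imwrite('pics/f.png',cv2.resize(f[:,:,::-1],None,fx=7,fy=7,interpolation=cv2.INTER_CUBIC))
E
python3 b.py
```

```text
handle top 54 169.05555555555554 178.66666666666666 ((169.05882263183594, 178.73532104492188), (9.216353416442871, 5.5783185958862305), 75.96376037597656)
handle scene 68 409.95588235294116 229.0441176470588 ((410.0, 229.0), (8.0, 8.0), 90.0)
[0.519 0.234 0.119] [0.518 0.234 0.122]
mat 2417 278.42201075713695 180.72858916011586 ((278.4364013671875, 180.70510864257812), (49.242679595947266, 49.16293716430664), 85.42607879638672)
[ 0.528 -0.022  0.003] [array([0.587, 0.048, 0.003]), array([ 0.599, -0.081,  0.003]), array([ 0.47 , -0.093,  0.003]), array([0.457, 0.036, 0.003])]
mats 2451 288.0122399020808 245.23337413300695 ((287.5983581542969, 244.91806030273438), (55.86055374145508, 45.177337646484375), 5.19442892074585)
[ 0.529 -0.023 -0.004]
green 644 400.6335403726708 187.5698757763975 ((402.3384704589844, 187.09231567382812), (36.40024185180664, 23.705280303955078), 74.2913589477539)
[array([ 0.546, -0.291,  0.067]), array([ 0.563, -0.347,  0.067]), array([ 0.476, -0.372,  0.067]), array([ 0.459, -0.316,  0.067])] [ 0.513 -0.337  0.03 ]
```

View pics/f.png

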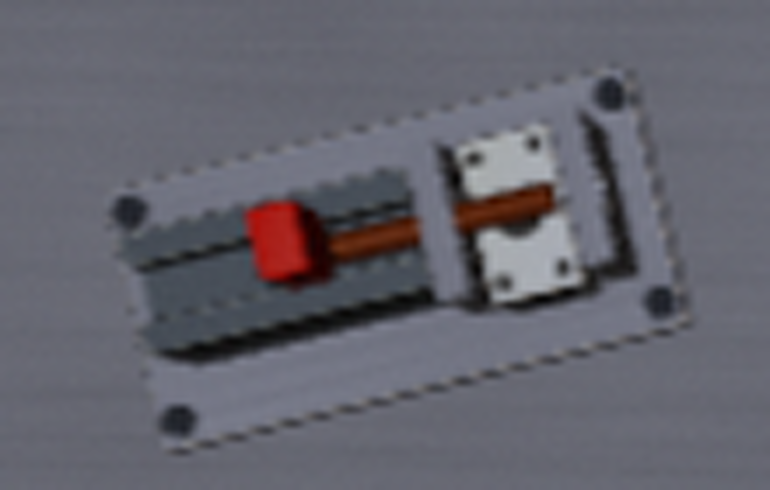

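The crop shows the white casting between the grey walls under the rusty bolt. In native top-view pixels, these are the candidates:
- **Casting:** white block in the fixture at (204,176), which I choose. The blue look-alike is at (212,120) and the scrap one in the red cradle at (347,160).
- **Mat:** the larger at (278,181), which I choose, not the small one at (181,276).
- **Cradle:** green at (402,187), which I choose. The red one is at (347,160).

```bash
cat > c.py <<'E'
from h import *
np.set_printoptions(precision=4,suppress=True)
t=np.load('t.npy',allow_pickle=True).item()
P=lambda u,v,z:atz(t,130+(u+.5)/7-.5,145+(v+.5)/7-.5,z)
A,B,C,D=[P(u,v,.012) for u,v in [(118,187),(632,70),(690,322),(173,452)]]
print(A,B,C,D,[np.linalg.norm(x) for x in (A-B,B-C,C-D,D-A)])
ya=(A+D-B-C);yaw=np.arctan2(-ya[0],ya[1]);xa=(A+B-C-D);print('yaw',yaw,np.arctan2(xa[1],xa[0]))
c=(A+B+C+D)/4;R=np.array([[np.cos(yaw),-np.sin(yaw)],[np.sin(yaw),np.cos(yaw)]])
o=c[:2]-R@[0,.055];print('origin',o)
for z,pts in ((.057,[(455,143),(545,122),(585,290),(493,305)]),):
    Q=[P(u,v,z) for u,v in pts];print('casting',Q,np.mean(Q,0),R.T@(np.mean(Q,0)[:2]-o))
h=np.array([.5185,.2342]);print('handle in fixture',R.T@(h-o))
print('tool yaw now', sensors.read_state()['eef_rot'])
E
python3 c.py
```

```text
[0.5468 0.3223 0.012 ] [0.5935 0.1316 0.012 ] [0.4995 0.1081 0.012 ] [0.4483 0.2992 0.012 ] [np.float64(0.19632644466660204), np.float64(0.09684515444147461), np.float64(0.1978964397520314), np.float64(0.10116532326374986)]
yaw 0.25101412801522677 0.2372796494561649
origin [0.5357 0.162 ]
casting [array([0.5595, 0.1877, 0.057 ]), array([0.5676, 0.1556, 0.057 ]), array([0.5074, 0.14  , 0.057 ]), array([0.5016, 0.1728, 0.057 ])] [0.534 0.164 0.057] [-0.0011  0.0024]
handle in fixture [0.0013 0.0742]
tool yaw now [0.9932 0.1161 0.     0.0001]
```

```bash
cat > d.py <<'E'
from h import *
t=np.load('t.npy',allow_pickle=True).item();s=np.load('s.npy',allow_pickle=True).item()
for a,b in (((725,447),(160,123)),((725,285),(100,209)),((688,346),(190,163))):
    print(tri(ray(t,a[0]/1.42,a[1]/1.42),ray(s,b[0]/1.42,b[1]/1.42)))
E
python3 d.py
```

```text
[ 0.21702124 -0.56539658  0.14400254]
[ 0.4755142  -0.54984069  0.16502244]
[ 0.37420973 -0.45089522  0.20154914]
```

>>> arm_command --steps '[{"slide":[0,0,0.06],"grip":1},{"slide":[0.01,0.01,0.058],"grip":1},{"slide":[0.04,0.04,0.02],"grip":1},{"slide":[0.043,0.043,0],"grip":1},{"slide":[0.043,0.043,0],"grip":1},{"slide":[0.043,0.043,0],"grip":1},{"slide":[0.043,0.043,0],"grip":1},{"slide":[0.043,0.043,0],"grip":1}]'

```text
schema error: expected keys rot, slide, grip
```

>>> arm_command --steps '[{"rot":[0,0,0],"slide":[0,0,0.06],"grip":1},{"rot":[0,0,0],"slide":[0.01,0.01,0.058],"grip":1},{"rot":[0,0,0],"slide":[0.04,0.04,0.02],"grip":1},{"rot":[0,0,0],"slide":[0.043,0.043,0],"grip":1},{"rot":[0,0,0],"slide":[0.043,0.043,0],"grip":1},{"rot":[0,0,0],"slide":[0.043,0.043,0],"grip":1},{"rot":[0,0,0],"slide":[0.043,0.043,0],"grip":1},{"rot":[0,0,0],"slide":[0.043,0.043,0],"grip":1}]'

```text
time: 2.0
ee_pos: [0.4103, -0.3416, 0.3609]
eef_rot: [0.993, 0.116, 0.0, 0.0]
ft_force: [0.8, -0.3, -0.6]
width: 0.087
grip_force: 0.0
```

```bash
cat > e.py <<'E'
from h import *
w=eyes.camera('wrist');np.save('w1.npy',w,allow_pickle=True);save(w,'w1.png',1.42);print(w['intrinsics'],w['pose'])
E
python3 e.py
```

```text
[[325.1922621    0.         279.1440993 ]
 [  0.         325.1922621  214.51516064]
 [  0.           0.           1.        ]] [[ 2.29517825e-01 -9.34144750e-01 -2.73304143e-01  4.86941786e-01]
 [-9.73304329e-01 -2.20139000e-01 -6.49423063e-02 -3.24432398e-01]
 [ 5.00613632e-04  2.80913523e-01 -9.59732954e-01  5.22835246e-01]
 [ 0.00000000e+00  0.00000000e+00  0.00000000e+00  1.00000000e+00]]
```

View pics/w1.png

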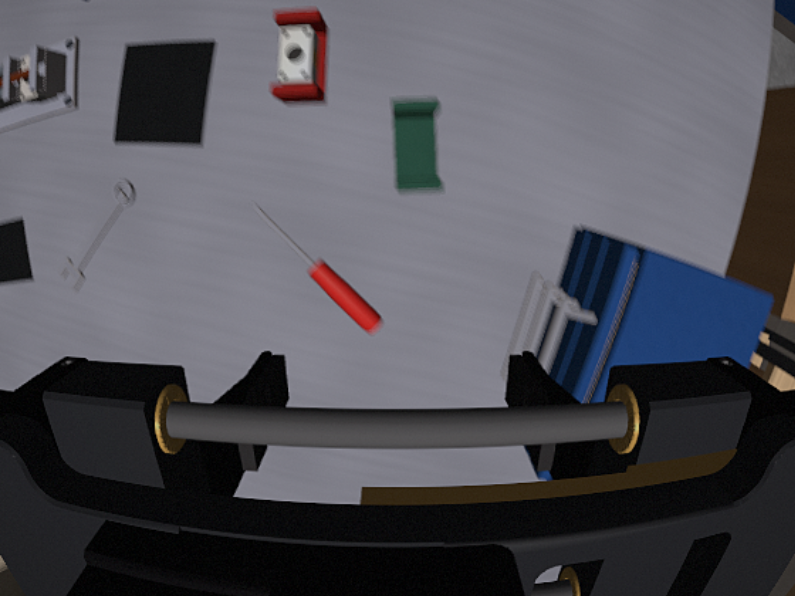

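>>> arm_command --steps '[{"rot":[0,0,0],"slide":[0.01,0.06,0],"grip":1},{"rot":[0,0,0],"slide":[0.01,0.06,0],"grip":1},{"rot":[0,0,0],"slide":[0.01,0.06,0],"grip":1},{"rot":[0,0,0],"slide":[0.01,0.06,0],"grip":1},{"rot":[0,0,0],"slide":[0.01,0.06,0],"grip":1},{"rot":[0,0,0],"slide":[0.01,0.06,0],"grip":1},{"rot":[0,0,0],"slide":[0.01,0.06,-0.01],"grip":1},{"rot":[0,0,0],"slide":[0.01,0.06,-0.03],"grip":1}]'

```text
time: 3.05
ee_pos: [0.4891, 0.1342, 0.3238]
eef_rot: [0.993, 0.116, 0.002, 0.0]
ft_force: [0.9, -0.2, -0.2]
width: 0.087
grip_force: 0.0
```

```bash
cat > e.py <<'E'
from h import *
w=eyes.camera('wrist');np.save('w2.npy',w,allow_pickle=True);print(w['pose'][:3,3],sensors.read_state()['ee_pos'])
u,v=proj(w,[.53,.19,.05],True);print(u,v);u=int(u);v=int(v)
x0=max(0,u-100);y0=max(0,v-75);f=w['pixels'][y0:y0+150,x0:x0+200];print(x0,y0)
cv2.imwrite('pics/w2.png',cv2.resize(f[:,:,::-1],None,fx=4,fy=4,interpolation=cv2.INTER_CUBIC))
E
python3 e.py
```

```text
[0.56526463 0.15116779 0.48602552] [0.48678554 0.14134944 0.31953159]
244.70222257876776 142.11221624443172
144 67
```

View pics/w2.png

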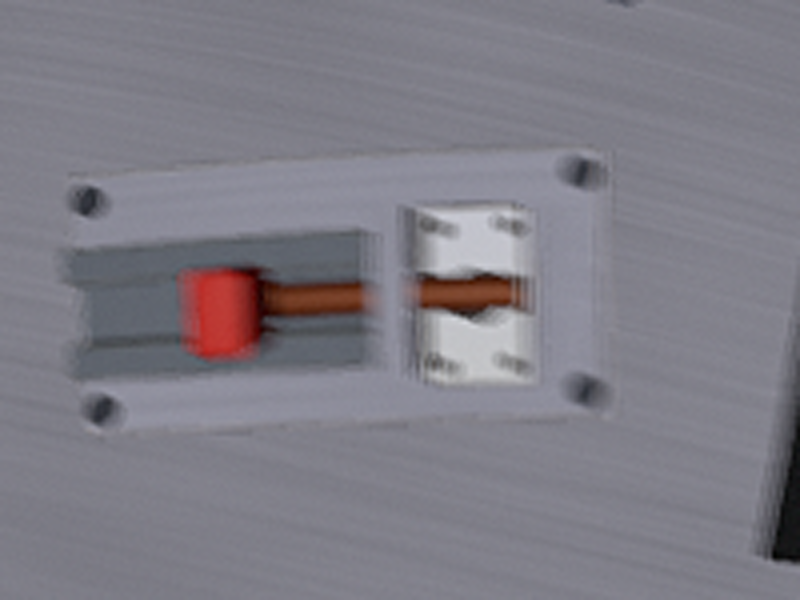

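```bash
cat > e.py <<'E'
from h import *
np.set_printoptions(precision=4,suppress=True)
w=eyes.camera('wrist');w=eyes.camera('wrist');np.save('w3.npy',w,allow_pickle=True);print(w['pose'][:3,3],sensors.read_state()['ee_pos'])
h=cv2.cvtColor(w['pixels'],cv2.COLOR_RGB2HSV)
def blobs(m,n=30):
    k,l,st,c=cv2.connectedComponentsWithStats(m);return [(st[i,4],c[i],st[i,:4]) for i in range(1,k) if st[i,4]>=n]
m=np.zeros(h.shape[:2],np.uint8);m[95:185,145:310]=255
for n,lo,hi,z in (('red',(0,190,185),(5,255,255),.122),('redall',(0,190,90),(5,255,255),.11),('white',(0,0,195),(180,20,255),.057),('dark',(0,0,0),(180,255,85),.012)):
    for b in blobs(cv2.inRange(h,lo,hi)&m,12):print(n,b,atz(w,*b[1],z,True))
f=w['pixels'][67:217,144:344]
cv2.imwrite('pics/w3.png',cv2.resize(f[:,:,::-1],None,fx=4,fy=4,interpolation=cv2.INTER_CUBIC))
E
python3 e.py
```

```text
[0.5637 0.1555 0.4824] [0.4874 0.1349 0.3218]
red (np.int32(53), array([200.566 , 142.3019]), array([199, 135,   5,  18], dtype=int32)) [0.5209 0.237  0.122 ]
redall (np.int32(149), array([205.0268, 143.1812]), array([198, 132,  16,  23], dtype=int32)) [0.5196 0.2343 0.11  ]
white (np.int32(310), array([270.0065, 125.9226]), array([259, 118,  23,  16], dtype=int32)) [0.5543 0.1667 0.057 ]
white (np.int32(311), array([270.4405, 151.7363]), array([259, 144,  24,  17], dtype=int32)) [0.5215 0.1582 0.057 ]
dark (np.int32(47), array([296.6809, 108.4255]), array([293, 105,   8,   8], dtype=int32)) [0.5871 0.137  0.012 ]
dark (np.int32(48), array([171.2917, 114.2083]), array([168, 111,   8,   8], dtype=int32)) [0.5402 0.3153 0.012 ]
dark (np.int32(114), array([262.1491, 131.0351]), array([254, 118,  28,  19], dtype=int32)) [0.5435 0.1771 0.012 ]
dark (np.int32(271), array([223.1808, 140.941 ]), array([206, 131,  39,  23], dtype=int32)) [0.5169 0.2291 0.012 ]
dark (np.int32(102), array([262.8529, 146.1765]), array([255, 142,  27,  18], dtype=int32)) [0.5224 0.171  0.012 ]
dark (np.int32(41), array([184.9512, 149.7073]), array([170, 149,  28,   3], dtype=int32)) [0.4922 0.2833 0.012 ]
dark (np.int32(43), array([297.1628, 163.8605]), array([294, 160,   7,   8], dtype=int32)) [0.5091 0.1166 0.012 ]
dark (np.int32(47), array([174.3617, 167.1915]), array([171, 164,   8,   8], dtype=int32)) [0.4627 0.2949 0.012 ]
```

View pics/w3.png

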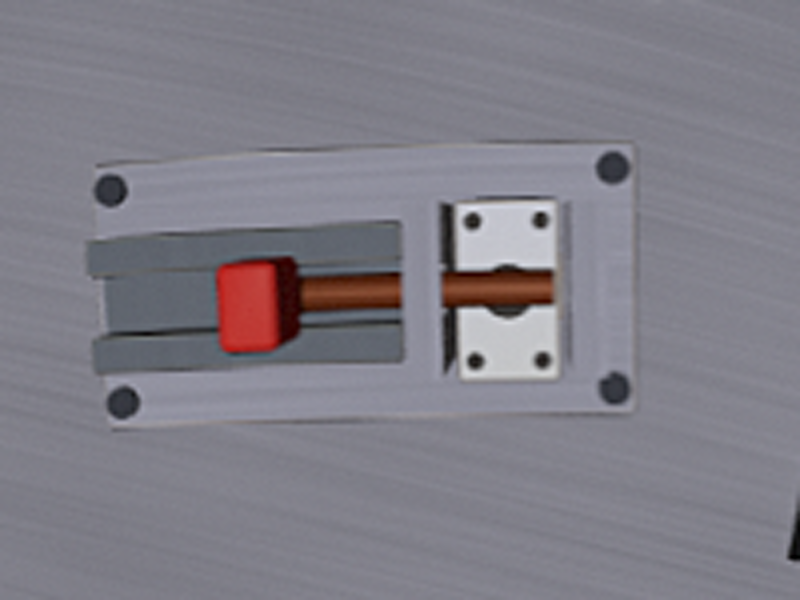

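>>> arm_command --steps '[{"rot":[0,0,1.3],"slide":[0.016,0.049,-0.005],"grip":1},{"rot":[0,0,0],"slide":[0.016,0.049,-0.005],"grip":1},{"rot":[0,0,0],"slide":[0,0,-0.05],"grip":1},{"rot":[0,0,0],"slide":[0,0,-0.05],"grip":1},{"rot":[0,0,0],"slide":[0,0,-0.05],"grip":1},{"rot":[0,0,0],"slide":[0,0,-0.05],"grip":1},{"rot":[0,0,0],"slide":[0,0,-0.015],"grip":1},{"rot":[0,0,0],"slide":[0,0,0],"grip":1}]'

```text
time: 4.2
ee_pos: [0.5209, 0.2295, 0.0984]
eef_rot: [0.992, 0.127, -0.0, 0.0]
ft_force: [-0.6, 0.7, 0.6]
width: 0.0868
grip_force: 0.0
```

>>> arm_command --newtons 60 --steps '[{"rot":[0,0,0],"slide":[-0.002,0.003,-0.006],"grip":1},{"rot":[0,0,0],"slide":[0,0,0],"grip":0},{"rot":[0,0,0],"slide":[0,0,0],"grip":0},{"rot":[0,0,0],"slide":[0,0,0],"grip":0},{"rot":[0,0,0],"slide":[0,0,0],"grip":0},{"rot":[0,0,0],"slide":[0,0,0],"grip":0},{"rot":[0,0,0],"slide":[0,0,0],"grip":0},{"rot":[0,0,0],"slide":[0,0,0],"grip":0}]'

```text
time: 5.2
ee_pos: [0.5184, 0.2331, 0.0919]
eef_rot: [0.992, 0.127, -0.0, 0.0]
ft_force: [0.8, 0.2, 0.1]
width: 0.0247
grip_force: 0.0
```

>>> arm_command --steps '[{"rot":[0,0,0],"slide":[0,0,0],"grip":0},{"rot":[0,0,0],"slide":[0,0,0],"grip":0},{"rot":[0,0,0],"slide":[0,0,0],"grip":0},{"rot":[0,0,0],"slide":[-0.0008,0.003,0],"grip":0},{"rot":[0,0,0],"slide":[-0.0008,0.003,0],"grip":0},{"rot":[0,0,0],"slide":[-0.0008,0.003,0],"grip":0},{"rot":[0,0,0],"slide":[0,0,0],"grip":0},{"rot":[0,0,0],"slide":[0,0,0],"grip":0}]'

```text
time: 6.2
ee_pos: [0.5163, 0.241, 0.0919]
eef_rot: [0.992, 0.127, -0.0, 0.001]
ft_force: [-0.5, -5.7, 2.1]
width: 0.0175
grip_force: 60.0
```

>>> arm_command --steps '[{"rot":[0,0,0],"slide":[-0.0008,0.003,0],"grip":0},{"rot":[0,0,0],"slide":[-0.0008,0.003,0],"grip":0},{"rot":[0,0,0],"slide":[0,0,0],"grip":0},{"rot":[0,0,0],"slide":[0,0,0],"grip":0},{"rot":[0,0,0],"slide":[0,0,0],"grip":0},{"rot":[0,0,0],"slide":[0,0,0],"grip":0},{"rot":[0,0,0],"slide":[0,0,0],"grip":0},{"rot":[0,0,0],"slide":[0,0,0],"grip":0}]'

```text
time: 7.2
ee_pos: [0.5156, 0.2441, 0.0919]
eef_rot: [0.992, 0.126, -0.0, 0.003]
ft_force: [-0.1, -14.4, 6.1]
width: 0.0176
grip_force: 60.1
```

>>> arm_command --steps '[{"rot":[0,0,0],"slide":[-0.0008,0.003,0],"grip":0},{"rot":[0,0,0],"slide":[-0.0005,0.002,0],"grip":0},{"rot":[0,0,0],"slide":[0,0,0],"grip":0},{"rot":[0,0,0],"slide":[0,0,0],"grip":0},{"rot":[0,0,0],"slide":[0,0,0],"grip":0},{"rot":[0,0,0],"slide":[0,0,0],"grip":0},{"rot":[0,0,0],"slide":[0,0,0],"grip":0},{"rot":[0,0,0],"slide":[0,0,0],"grip":0}]'

```text
time: 8.2
ee_pos: [0.5154, 0.2446, 0.0918]
eef_rot: [0.992, 0.124, -0.001, 0.006]
ft_force: [-0.4, -29.8, 14.9]
width: 0.0174
grip_force: 60.3
```

>>> arm_command --steps '[{"rot":[0,0,0],"slide":[0.0015,-0.006,0],"grip":0},{"rot":[0,0,0],"slide":[0.0015,-0.006,0],"grip":0},{"rot":[0,0,0],"slide":[0.0015,-0.006,0],"grip":0},{"rot":[0,0,0],"slide":[0.0015,-0.006,0],"grip":0},{"rot":[0,0,0],"slide":[0.0015,-0.005,0],"grip":0},{"rot":[0,0,0],"slide":[0.0007,-0.003,0],"grip":0},{"rot":[0,0,0],"slide":[0,0,0],"grip":0},{"rot":[0,0,0],"slide":[0,0,0],"grip":0}]'

```text
time: 9.2
ee_pos: [0.5206, 0.2247, 0.0919]
eef_rot: [0.992, 0.129, 0.0, -0.002]
ft_force: [1.3, 9.5, -5.7]
width: 0.0177
grip_force: 60.0
```

>>> arm_command --steps '[{"rot":[0,0,0],"slide":[0.001,-0.004,0],"grip":0},{"rot":[0,0,0],"slide":[0.0007,-0.003,0],"grip":0},{"rot":[0,0,0],"slide":[0,0,0],"grip":0},{"rot":[0,0,0],"slide":[0,0,0],"grip":0},{"rot":[0,0,0],"slide":[0,0,0],"grip":0},{"rot":[0,0,0],"slide":[0,0,0],"grip":0},{"rot":[0,0,0],"slide":[0,0,0],"grip":0},{"rot":[0,0,0],"slide":[0,0,0],"grip":0}]'

```text
time: 10.2
ee_pos: [0.5208, 0.2239, 0.0921]
eef_rot: [0.991, 0.131, 0.001, -0.006]
ft_force: [2.4, 30.9, -15.2]
width: 0.0172
grip_force: 60.3
```

>>> arm_command --steps '[{"rot":[0,0,0],"slide":[-0.0017,0.0065,0],"grip":0},{"rot":[0,0,0],"slide":[-0.0017,0.0065,0],"grip":0},{"rot":[0,0,0],"slide":[-0.0017,0.0065,0],"grip":0},{"rot":[0,0,0],"slide":[-0.0017,0.0065,0],"grip":0},{"rot":[0,0,0],"slide":[-0.0017,0.0065,0],"grip":0},{"rot":[0,0,0],"slide":[-0.0015,0.006,0],"grip":0},{"rot":[0,0,0],"slide":[0,0,0],"grip":0},{"rot":[0,0,0],"slide":[0,0,0],"grip":0}]'

```text
time: 11.2
ee_pos: [0.5152, 0.2453, 0.0918]
eef_rot: [0.992, 0.124, -0.0, 0.005]
ft_force: [0.2, -24.7, 11.2]
width: 0.0181
grip_force: 60.2
```

>>> arm_command --steps '[{"rot":[0,0,0],"slide":[0.0017,-0.0065,0],"grip":0},{"rot":[0,0,0],"slide":[0.0017,-0.0065,0],"grip":0},{"rot":[0,0,0],"slide":[0.0017,-0.0065,0],"grip":0},{"rot":[0,0,0],"slide":[0.0017,-0.0065,0],"grip":0},{"rot":[0,0,0],"slide":[0.0017,-0.0065,0],"grip":0},{"rot":[0,0,0],"slide":[0.0015,-0.006,0],"grip":0},{"rot":[0,0,0],"slide":[0,0,0],"grip":0},{"rot":[0,0,0],"slide":[0,0,0],"grip":0}]'

```text
time: 12.2
ee_pos: [0.5214, 0.2217, 0.0921]
eef_rot: [0.991, 0.13, 0.001, -0.005]
ft_force: [2.1, 24.3, -12.6]
width: 0.0179
grip_force: 60.2
```

>>> arm_command --steps '[{"rot":[0,0,0],"slide":[-0.0017,0.0065,0],"grip":0},{"rot":[0,0,0],"slide":[-0.0017,0.0065,0],"grip":0},{"rot":[0,0,0],"slide":[-0.0017,0.0065,0],"grip":0},{"rot":[0,0,0],"slide":[-0.0017,0.0065,0],"grip":0},{"rot":[0,0,0],"slide":[-0.0017,0.0065,0],"grip":0},{"rot":[0,0,0],"slide":[-0.0017,0.0065,0],"grip":0},{"rot":[0,0,0],"slide":[-0.0005,0.002,0],"grip":0},{"rot":[0,0,0],"slide":[0,0,0],"grip":0}]'

```text
time: 13.2
ee_pos: [0.5129, 0.2542, 0.0919]
eef_rot: [0.992, 0.127, 0.0, 0.001]
ft_force: [2.1, -4.8, -0.2]
width: 0.0177
grip_force: 60.0
```

>>> arm_command --steps '[{"rot":[0,0,0],"slide":[-0.0017,0.0065,0],"grip":0},{"rot":[0,0,0],"slide":[-0.0017,0.0065,0],"grip":0},{"rot":[0,0,0],"slide":[-0.0017,0.0065,0],"grip":0},{"rot":[0,0,0],"slide":[-0.0017,0.0065,0],"grip":0},{"rot":[0,0,0],"slide":[-0.001,0.004,0],"grip":0},{"rot":[0,0,0],"slide":[0,0,0],"grip":0},{"rot":[0,0,0],"slide":[0,0,0],"grip":0},{"rot":[0,0,0],"slide":[0,0,0],"grip":0}]'

```text
time: 14.2
ee_pos: [0.5061, 0.28, 0.0918]
eef_rot: [0.992, 0.125, -0.0, 0.004]
ft_force: [1.3, -19.0, 8.1]
width: 0.0175
grip_force: 60.1
```

>>> arm_command --steps '[{"rot":[0,0,0],"slide":[0.0012,-0.0045,0],"grip":0},{"rot":[0,0,0],"slide":[0,0,0],"grip":1},{"rot":[0,0,0],"slide":[0,0,0],"grip":1},{"rot":[0,0,0],"slide":[0,0,0],"grip":1},{"rot":[0,0,0],"slide":[0,0,0.03],"grip":1},{"rot":[0,0,0],"slide":[0,0,0.05],"grip":1},{"rot":[0,0,0],"slide":[0.01,-0.03,0.05],"grip":1},{"rot":[0,0,0],"slide":[0.01,-0.03,0.03],"grip":1}]'

```text
time: 15.2
ee_pos: [0.526, 0.221, 0.2546]
eef_rot: [0.992, 0.128, 0.001, -0.0]
ft_force: [1.5, -1.2, -0.5]
width: 0.0797
grip_force: 0.0
```

```bash
cat > e.py <<'E'
from h import *
np.set_printoptions(precision=4,suppress=True)
eyes.camera('wrist');w=eyes.camera('wrist');np.save('w4.npy',w,allow_pickle=True);s=sensors.read_state();print(s['ee_pos'],s['eef_rot'],s['joint_positions'],s['width'])
h=cv2.cvtColor(w['pixels'],cv2.COLOR_RGB2HSV)
f=w['pixels'];save(w,'w4.png',1.42)
def blobs(m,n=30):
    k,l,st,c=cv2.connectedComponentsWithStats(m);return [(st[i,4],c[i],st[i,:4]) for i in range(1,k) if st[i,4]>=n]
for n,lo,hi,z in (('redall',(0,190,90),(5,255,255),.11),('white',(0,0,190),(180,25,255),.057)):
    for b in blobs(cv2.inRange(h,lo,hi),60):print(n,b,atz(w,*b[1],z,True))
E
python3 e.py
```

```text
[0.5285 0.2179 0.2552] [0.9922 0.1249 0.0026 0.0003] [ 0.2424  0.3054 -0.8729  1.5257  0.2384  1.4159 -1.9638] 0.08427961465489336
redall (np.int32(213), array([501.2254,  26.7465]), array([494,  18,  15,  19], dtype=int32)) [0.793  0.0251 0.11  ]
redall (np.int32(125), array([520.848, 218.76 ]), array([514, 192,  17,  53], dtype=int32)) [ 0.5871 -0.0777  0.11  ]
redall (np.int32(351), array([209.8291, 210.8946]), array([202, 198,  18,  25], dtype=int32)) [0.5052 0.2809 0.11  ]
redall (np.int32(89), array([553.236 , 204.3483]), array([547, 201,  13,   8], dtype=int32)) [ 0.6207 -0.1312  0.11  ]
redall (np.int32(118), array([543.9492, 253.8729]), array([535, 251,  19,   7], dtype=int32)) [ 0.5539 -0.1511  0.11  ]
white (np.int32(968), array([324.7283, 196.3347]), array([311, 173,  28,  48], dtype=int32)) [0.5381 0.1632 0.057 ]
```

View pics/w4.png

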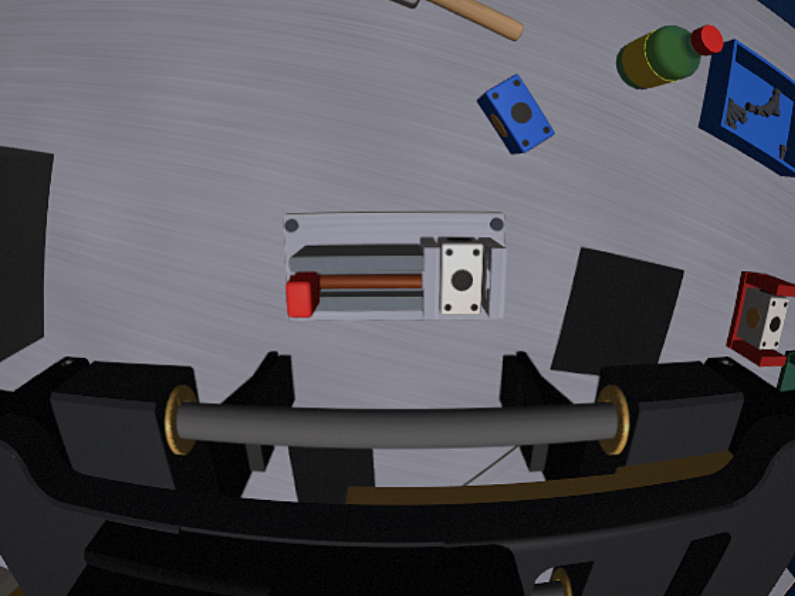

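>>> arm_command --steps '[{"rot":[0,0,-10.5],"slide":[0.002,-0.02,0],"grip":1},{"rot":[0,0,-10.5],"slide":[0.002,-0.02,0],"grip":1},{"rot":[0,0,-10.5],"slide":[0.003,-0.015,0],"grip":1},{"rot":[0,0,-10.5],"slide":[0.002,0,0],"grip":1},{"rot":[0,0,-10.5],"slide":[0,0,-0.03],"grip":1},{"rot":[0,0,-10.5],"slide":[0,0,-0.04],"grip":1},{"rot":[0,0,-10.5],"slide":[0,0,-0.03],"grip":1},{"rot":[0,0,-10.5],"slide":[0,0,-0.02],"grip":1}]'

```text
time: 16.3
ee_pos: [0.5279, 0.1658, 0.1857]
eef_rot: [0.943, -0.331, -0.028, 0.02]
ft_force: [0.2, 0.1, -0.5]
width: 0.0869
grip_force: 0.0
```

>>> arm_command --steps '[{"rot":[0,0,0],"slide":[0,0,0],"grip":1},{"rot":[0,0,0],"slide":[0,0,0],"grip":1},{"rot":[0,0,-10],"slide":[0,0,0],"grip":1},{"rot":[0,0,-10],"slide":[0,0,0],"grip":1},{"rot":[0,0,-10],"slide":[0,0,0],"grip":1},{"rot":[0,0,0],"slide":[0,0,0],"grip":1},{"rot":[0,0,0],"slide":[0,0,0],"grip":1},{"rot":[0,0,0],"slide":[0,0,0],"grip":1}]'

```text
time: 17.3
ee_pos: [0.5235, 0.1599, 0.1662]
eef_rot: [0.894, -0.444, -0.053, 0.027]
ft_force: [0.2, -0.4, 0.3]
width: 0.0868
grip_force: 0.0
```

```bash
cat > st.py <<'E'
from h import *
from scipy.spatial.transform import Rotation as R
np.set_printoptions(precision=4,suppress=True)
s=sensors.read_state();r=R.from_quat(s['eef_rot']);M=r.as_matrix()
print(s['time'],s['ee_pos'],'yaw',np.arctan2(M[1,0],M[0,0]),'zaxis',M[:,2],s['joint_positions'],s['width'])
E
python3 st.py
```

```text
17.3 [0.5235 0.1599 0.1662] yaw -0.9258857417827808 zaxis [-0.1198 -0.0011 -0.9928] [-1.0591  0.3868  0.8879  1.6791 -0.327   1.3469 -2.5895] 0.0867587285391786
```

>>> arm_command --steps '[{"rot":[0,0,10.5],"slide":[0,0,0.02],"grip":1},{"rot":[0,0,10.5],"slide":[0,0,0.01],"grip":1},{"rot":[0,0,10.5],"slide":[0,0,0],"grip":1},{"rot":[0,0,10.5],"slide":[0,0,0],"grip":1},{"rot":[0,0,10.5],"slide":[0,0,0],"grip":1},{"rot":[0,0,10.5],"slide":[0,0,0],"grip":1},{"rot":[0,0,10.5],"slide":[0,0,0],"grip":1},{"rot":[0,0,10.5],"slide":[0,0,0],"grip":1}]'

```text
time: 18.3
ee_pos: [0.5237, 0.1598, 0.1968]
eef_rot: [0.961, 0.271, -0.02, 0.056]
ft_force: [-0.6, 1.2, -0.0]
width: 0.0871
grip_force: 0.0
```

```bash
python3 st.py
```

```text
18.3 [0.5237 0.1598 0.1968] yaw 0.5457598176149712 zaxis [-0.0084 -0.1176 -0.993 ] [-1.0121  0.2404  0.6634  1.6973 -0.0412  1.3034 -1.369 ] 0.0870902724430447
```

>>> arm_command --steps '[{"rot":[6.8,-0.5,0],"slide":[0.007,0.0015,0],"grip":1},{"rot":[0,0,10.4],"slide":[0.007,0.0015,0],"grip":1},{"rot":[0,0,10.4],"slide":[0,0,0],"grip":1},{"rot":[0,0,10.4],"slide":[0,0,0],"grip":1},{"rot":[0,0,10.4],"slide":[0,0,0],"grip":1},{"rot":[0,0,10.4],"slide":[0,0,0],"grip":1},{"rot":[0,0,10.4],"slide":[0,0,0],"grip":1},{"rot":[0,0,10.4],"slide":[0,0,0],"grip":1}]'

```text
time: 19.3
ee_pos: [0.5377, 0.1627, 0.197]
eef_rot: [0.614, 0.789, 0.0, 0.0]
ft_force: [0.1, -0.4, -0.8]
width: 0.087
grip_force: 0.0
```

```bash
python3 st.py
```

```text
19.3 [0.5377 0.1627 0.197 ] yaw 1.819465284495182 zaxis [ 0.0009 -0.0001 -1.    ] [-0.8144  0.2165  0.5079  1.6936 -0.1096  1.259  -0.0342] 0.08700796707639892
```

>>> arm_command --newtons 30 --steps '[{"rot":[0,0,0],"slide":[0,0,-0.045],"grip":1},{"rot":[0,0,0],"slide":[0,0,-0.045],"grip":1},{"rot":[0,0,0],"slide":[0,0,-0.045],"grip":1},{"rot":[0,0,0],"slide":[0,0,-0.025],"grip":1},{"rot":[0,0,0],"slide":[0,0,-0.012],"grip":1},{"rot":[0,0,0],"slide":[0,0,-0.005],"grip":1},{"rot":[0,0,0],"slide":[0,0,0],"grip":0},{"rot":[0,0,0],"slide":[0,0,0],"grip":0}]'

```text
time: 20.3
ee_pos: [0.5382, 0.163, 0.0203]
eef_rot: [0.617, 0.787, 0.0, 0.001]
ft_force: [-0.6, 0.2, -0.5]
width: 0.0746
grip_force: 0.0
```

>>> arm_command --steps '[{"rot":[0,0,0],"slide":[0,0,0],"grip":0},{"rot":[0,0,0],"slide":[0,0,0],"grip":0},{"rot":[0,0,0],"slide":[0,0,0],"grip":0},{"rot":[0,0,0],"slide":[0,0,0],"grip":0},{"rot":[0,0,0],"slide":[0,0,0.01],"grip":0},{"rot":[0,0,0],"slide":[0,0,0.03],"grip":0},{"rot":[0,0,0],"slide":[0,0,0.04],"grip":0},{"rot":[0,0,0],"slide":[0,0,0.04],"grip":0}]'

```text
time: 21.3
ee_pos: [0.5374, 0.1625, 0.1408]
eef_rot: [0.617, 0.787, -0.001, 0.0]
ft_force: [1.3, 0.2, -2.8]
width: 0.06
grip_force: 30.0
```

```bash
python3 st.py
```

```text
21.3 [0.5374 0.1625 0.1408] yaw 1.8122732187637154 zaxis [-0.0002 -0.0014 -1.    ] [-0.8126  0.2694  0.5116  1.7611 -0.1419  1.1487 -0.0165] 0.06001861957373511
```

>>> arm_command --steps '[{"rot":[0,0,0],"slide":[-0.002,-0.04,0.005],"grip":0},{"rot":[0,0,0],"slide":[-0.002,-0.05,0],"grip":0},{"rot":[0,0,0],"slide":[-0.002,-0.05,0],"grip":0},{"rot":[0,0,0],"slide":[-0.002,-0.044,-0.01],"grip":0},{"rot":[0,0,0],"slide":[-0.001,0,-0.04],"grip":0},{"rot":[0,0,0],"slide":[0,0,-0.04],"grip":0},{"rot":[0,0,0],"slide":[0,0,-0.02],"grip":0},{"rot":[0,0,0],"slide":[0,0,0],"grip":0}]'

```text
time: 22.3
ee_pos: [0.5275, -0.0215, 0.0334]
eef_rot: [0.617, 0.787, -0.002, -0.001]
ft_force: [-0.5, 0.5, -2.1]
width: 0.0601
grip_force: 30.0
```

```bash
python3 st.py
```

```text
22.3 [ 0.5275 -0.0215  0.0334] yaw 1.8124137038764379 zaxis [-0.0028 -0.002  -1.    ] [-0.5492  0.355   0.5837  1.9392 -0.2408  0.9194  0.3952] 0.06005599845396126
```

>>> arm_command --steps '[{"rot":[0,0,0],"slide":[0,0,-0.012],"grip":0},{"rot":[0,0,0],"slide":[0,0,-0.006],"grip":0},{"rot":[0,0,0],"slide":[0,0,-0.003],"grip":0},{"rot":[0,0,0],"slide":[0,0,-0.0015],"grip":0},{"rot":[0,0,0],"slide":[0,0,0],"grip":0},{"rot":[0,0,0],"slide":[0,0,0],"grip":0},{"rot":[0,0,0],"slide":[0,0,0],"grip":0},{"rot":[0,0,0],"slide":[0,0,0],"grip":0}]'

```text
time: 23.3
ee_pos: [0.5286, -0.0212, 0.0119]
eef_rot: [0.617, 0.787, -0.0, 0.0]
ft_force: [-0.2, 0.2, -3.0]
width: 0.0599
grip_force: 30.0
```

>>> arm_command --steps '[{"rot":[0,0,0],"slide":[0,0,-0.001],"grip":0},{"rot":[0,0,0],"slide":[0,0,-0.001],"grip":0},{"rot":[0,0,0],"slide":[0,0,0],"grip":0},{"rot":[0,0,0],"slide":[0,0,0],"grip":1},{"rot":[0,0,0],"slide":[0,0,0],"grip":1},{"rot":[0,0,0],"slide":[0,0,0],"grip":1},{"rot":[0,0,0],"slide":[0,0,0],"grip":1},{"rot":[0,0,0],"slide":[0,0,0],"grip":1}]'

```text
time: 24.3
ee_pos: [0.5285, -0.0213, 0.0098]
eef_rot: [0.617, 0.787, -0.001, 0.0]
ft_force: [0.9, -0.3, -1.1]
width: 0.0862
grip_force: 0.0
```

```bash
python3 st.py
```

```text
24.3 [ 0.5285 -0.0213  0.0098] yaw 1.81256060549123 zaxis [-0.0002 -0.0012 -1.    ] [-0.5323  0.3946  0.567   1.9513 -0.2717  0.8712  0.4184] 0.08624111557912005
```

>>> arm_command --steps '[{"rot":[0,0,0],"slide":[0,0,0.05],"grip":1},{"rot":[0,0,0],"slide":[0,0,0.06],"grip":1},{"rot":[0,0,-10.4],"slide":[0,0,0.05],"grip":1},{"rot":[0,0,-10.4],"slide":[0,0,0],"grip":1},{"rot":[0,0,-10.4],"slide":[0,0,0],"grip":1},{"rot":[0,0,-10.4],"slide":[0,0,0],"grip":1},{"rot":[0,0,-10.4],"slide":[0,0,0],"grip":1},{"rot":[0,0,-10.4],"slide":[0,0,0],"grip":1}]'

```text
time: 25.3
ee_pos: [0.5285, -0.0213, 0.1698]
eef_rot: [0.936, 0.351, -0.001, -0.0]
ft_force: [-0.3, 0.0, 0.5]
width: 0.0869
grip_force: 0.0
```

>>> arm_command --steps '[{"rot":[0,0,-10.4],"slide":[0,0,0],"grip":1},{"rot":[0,0,-10.4],"slide":[0,0,0],"grip":1},{"rot":[0,0,-6.8],"slide":[0,0,0],"grip":1},{"rot":[0,0,0],"slide":[0,0,0],"grip":1},{"rot":[0,0,0],"slide":[0,0,0],"grip":1},{"rot":[0,0,0],"slide":[0,0,0],"grip":1},{"rot":[0,0,0],"slide":[0,0,0],"grip":1},{"rot":[0,0,0],"slide":[0,0,0],"grip":1}]'

```text
time: 26.3
ee_pos: [0.5285, -0.0213, 0.1698]
eef_rot: [0.993, 0.121, -0.001, -0.0]
ft_force: [0.8, -0.8, -0.5]
width: 0.0874
grip_force: 0.0
```

```bash
python3 st.py; cat > e.py <<'E'
from h import *
np.set_printoptions(precision=4,suppress=True)
w=eyes.camera('wrist');np.save('w5.npy',w,allow_pickle=True);save(w,'w5.png',1.42)
h=cv2.cvtColor(w['pixels'],cv2.COLOR_RGB2HSV)
def blobs(m,n=30):
    k,l,st,c=cv2.connectedComponentsWithStats(m);return [(st[i,4],c[i],st[i,:4]) for i in range(1,k) if st[i,4]>=n]
for n,lo,hi,z in (('green',(60,80,20),(95,255,255),.03),('white',(0,0,190),(180,25,255),.048)):
    for b in blobs(cv2.inRange(h,lo,hi),60):print(n,b,atz(w,*b[1],z,True))
E
python3 e.py
```

```text
26.3 [ 0.5285 -0.0213  0.1698] yaw 0.24208288625870455 zaxis [-0.0012  0.0002 -1.    ] [-0.783   0.1924  0.83    1.8206 -0.1524  1.1955 -1.2346] 0.08741896112383138
green (np.int32(969), array([524.0526, 246.3963]), array([497, 233,  57,  28], dtype=int32)) [ 0.5519 -0.3325  0.03  ]
white (np.int32(1078), array([465.013 , 198.6892]), array([448, 170,  34,  58], dtype=int32)) [ 0.5851 -0.2012  0.048 ]
white (np.int32(1670), array([278.2407, 206.3635]), array([261, 177,  36,  61], dtype=int32)) [ 0.5314 -0.0207  0.048 ]
```

View pics/w5.png

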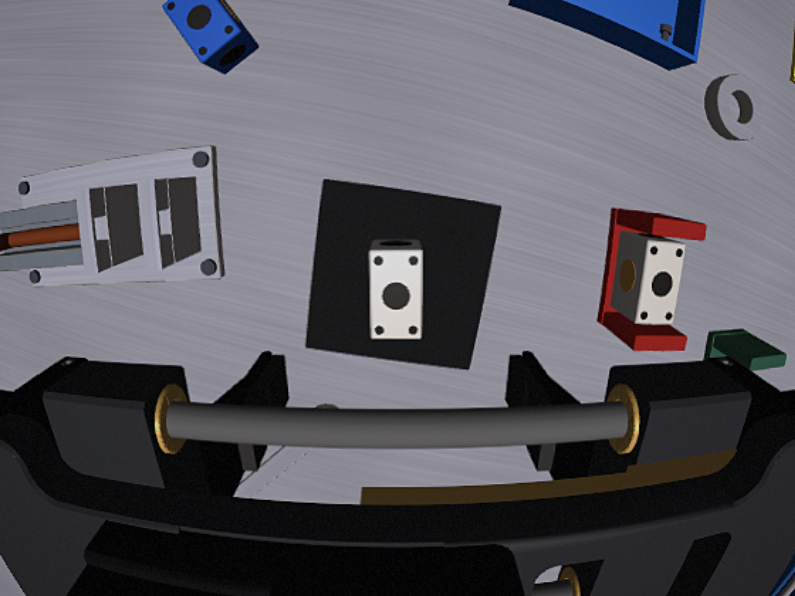

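>>> arm_command --newtons 25 --steps '[{"rot":[0,0,0],"slide":[0,0,-0.05],"grip":1},{"rot":[0,0,0],"slide":[0,0,-0.05],"grip":1},{"rot":[0,0,0],"slide":[0,0,-0.035],"grip":1},{"rot":[0,0,0],"slide":[0,0,-0.02],"grip":1},{"rot":[0,0,0],"slide":[0,0,0],"grip":0},{"rot":[0,0,0],"slide":[0,0,0],"grip":0},{"rot":[0,0,0],"slide":[0,0,0],"grip":0},{"rot":[0,0,0],"slide":[0,0,0],"grip":0}]'

```text
time: 27.35
ee_pos: [0.5291, -0.0211, 0.0156]
eef_rot: [0.993, 0.121, 0.0, -0.0]
ft_force: [0.4, 0.5, -0.3]
width: 0.0549
grip_force: 0.0
```

>>> arm_command --steps '[{"rot":[0,0,0],"slide":[0,0,0],"grip":0},{"rot":[0,0,0],"slide":[0,0,0],"grip":0},{"rot":[0,0,0],"slide":[0,0,0],"grip":0},{"rot":[0,0,0],"slide":[0,0,0],"grip":0},{"rot":[0,0,0],"slide":[0,0,0.02],"grip":0},{"rot":[0,0,0],"slide":[0,0,0.05],"grip":0},{"rot":[0,0,0],"slide":[0,0,0.05],"grip":0},{"rot":[0,0,0],"slide":[0,0,0.035],"grip":0}]'

```text
time: 28.35
ee_pos: [0.5288, -0.0219, 0.1729]
eef_rot: [0.993, 0.12, 0.001, -0.0]
ft_force: [0.2, 0.9, -3.5]
width: 0.0339
grip_force: 25.0
```

```bash
python3 st.py
```

```text
28.35 [ 0.5288 -0.0219  0.1729] yaw 0.24062467867915482 zaxis [ 0.001   0.0006 -1.    ] [-0.8016  0.1908  0.8522  1.8184 -0.1545  1.1999 -1.2323] 0.03387448150808618
```

>>> arm_command --steps '[{"rot":[0,0,0],"slide":[-0.002,-0.035,0],"grip":0},{"rot":[0,0,0],"slide":[-0.003,-0.055,0],"grip":0},{"rot":[0,0,0],"slide":[-0.003,-0.055,0],"grip":0},{"rot":[0,0,0],"slide":[-0.003,-0.055,0],"grip":0},{"rot":[0,0,0],"slide":[-0.003,-0.055,0],"grip":0},{"rot":[0,0,0],"slide":[-0.002,-0.04,0],"grip":0},{"rot":[0,0,0],"slide":[-0.001,-0.017,0],"grip":0},{"rot":[0,0,0],"slide":[0,0,0],"grip":0}]'

```text
time: 29.35
ee_pos: [0.5104, -0.335, 0.1706]
eef_rot: [0.993, 0.119, -0.001, 0.0]
ft_force: [-0.5, 0.2, -2.7]
width: 0.0339
grip_force: 25.0
```

```bash
cat > e.py <<'E'
from h import *
np.set_printoptions(precision=4,suppress=True)
for i in range(3): w=eyes.camera('wrist')
np.save('w6.npy',w,allow_pickle=True)
f=w['pixels'][100:330,150:410]
cv2.imwrite('pics/w6.png',cv2.resize(f[:,:,::-1],None,fx=2.6,fy=2.6,interpolation=cv2.INTER_CUBIC))
E
python3 e.py;python3 st.py
```

```text
29.5 [ 0.5119 -0.3321  0.1701] yaw 0.2429591158630783 zaxis [-0.0009  0.0008 -1.    ] [-0.1921  0.4516  0.9137  1.6103 -0.3708  1.2654 -0.5411] 0.033937796162237376
```

View pics/w6.png

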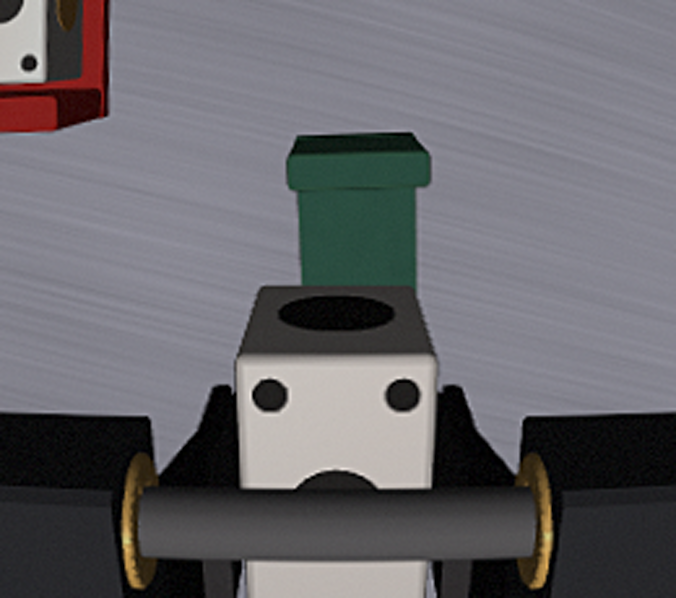

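```bash
cat > g.py <<'E'
from h import *
from scipy.optimize import minimize
np.set_printoptions(precision=4,suppress=True)
L=lambda f:np.load(f,allow_pickle=True).item()
V={'top':(L('t.npy'),False,1),'scene':(L('s.npy'),False,1),'w1':(L('w1.npy'),True,1),'w6':(L('w6.npy'),True,1)}
box={'top':(375,155,435,220),'scene':(140,180,185,240),'w1':(265,60,325,145),'w6':(240,140,340,208)}
def boxp(x0,x1,y0,y1,z0,z1):return np.array([[x,y,z] for x in(x0,x1) for y in(y0,y1) for z in(z0,z1)])
parts=[boxp(-.034,.034,-.023,.023,0,.01),boxp(.034,.046,-.023,.023,0,.067),boxp(-.046,-.034,-.023,.023,0,.067)]
S=16
def mask(p,fish,b,q):
    x,y,a=q;c,s=np.cos(a),np.sin(a);m=np.zeros(((b[3]-b[1])*4,(b[2]-b[0])*4),np.uint8)
    for P in parts:
        W=np.c_[x+c*P[:,0]-s*P[:,1],y+s*P[:,0]+c*P[:,1],P[:,2]]
        uv=np.array([proj(p,w,fish) for w in W]);uv=((uv-[b[0],b[1]]+.5)*4-.5)
        cv2.fillConvexPoly(m,cv2.convexHull(np.round(uv*S).astype(np.int32)),255,shift=4)
    return cv2.resize(m,None,fx=.25,fy=.25,interpolation=cv2.INTER_AREA)/255.
obs={}
for n,(p,f,_) in V.items():
    h=cv2.cvtColor(p['pixels'],cv2.COLOR_RGB2HSV);l,t,r,b=box[n];obs[n]=(cv2.inRange(h,(60,60,15),(98,255,255))[t:b,l:r]>0).astype(float)
def cost(q,names):
    q=np.array([q[0]/100,q[1]/100,q[2]/10]);return sum(np.sum((mask(V[n][0],V[n][1],box[n],q)-obs[n])**2)/obs[n].sum() for n in names)
def fit(names):
    r=minimize(cost,[51.1,-33.3,2.6],args=(names,),method='Nelder-Mead',options=dict(initial_simplex=[[51.1,-33.3,2.6],[51.9,-33.3,2.6],[51.1,-32.6,2.6],[51.1,-33.3,3.2]],xatol=.005,fatol=1e-5));return r.x*[.01,.01,.1],r.fun
for ns in [['top'],['scene'],['w1'],['w6'],['top','scene','w6'],['top','scene','w1','w6']]:print(ns,*fit(ns))
E
python3 g.py
```

```text
['top'] [ 0.5134 -0.3398  0.2772] 0.10758987143613272
['scene'] [ 0.5147 -0.3411  0.3199] 0.13364560061791897
['w1'] [ 0.5201 -0.3377  0.2371] 0.19470089403805715
['w6'] [ 0.5156 -0.3411  0.2736] 0.032715664931390984
['top', 'scene', 'w6'] [ 0.5147 -0.341   0.2839] 0.31408295081208887
['top', 'scene', 'w1', 'w6'] [ 0.5155 -0.3405  0.2762] 0.5480033074689906
```

>>> arm_command --steps '[{"rot":[0,0,1.9],"slide":[0.0025,-0.0084,0],"grip":0},{"rot":[0,0,0],"slide":[0,0,-0.03],"grip":0},{"rot":[0,0,0],"slide":[0,0,-0.03],"grip":0},{"rot":[0,0,0],"slide":[0,0,-0.02],"grip":0},{"rot":[0,0,0],"slide":[0,0,0],"grip":0},{"rot":[0,0,0],"slide":[0,0,0],"grip":0},{"rot":[0,0,0],"slide":[0,0,0],"grip":0},{"rot":[0,0,0],"slide":[0,0,0],"grip":0}]'

```text
time: 30.5
ee_pos: [0.5143, -0.3419, 0.0905]
eef_rot: [0.991, 0.137, -0.0, 0.0]
ft_force: [0.1, 0.5, -3.3]
width: 0.0337
grip_force: 25.0
```

```bash
cat > e.py <<'E'
from h import *
import subprocess
w=eyes.camera('wrist');s=eyes.camera('scene');np.save('w7.npy',w,allow_pickle=True);np.save('s7.npy',s,allow_pickle=True)
f=w['pixels'][100:330,150:410];g=s['pixels'][165:255,110:210]
a=cv2.resize(f[:,:,::-1],(396,350),interpolation=cv2.INTER_CUBIC);b=cv2.resize(g[:,:,::-1],(389,350),interpolation=cv2.INTER_CUBIC)
cv2.imwrite('pics/w7.png',np.hstack([a,b]))
E
python3 e.py;python3 st.py
```

```text
30.6 [ 0.5142 -0.3418  0.0902] yaw 0.2749464836432124 zaxis [-0.0006 -0.     -1.    ] [-0.1262  0.5459  0.8499  1.6703 -0.4452  1.1312 -0.45  ] 0.03340294313398878
```

View pics/w7.png

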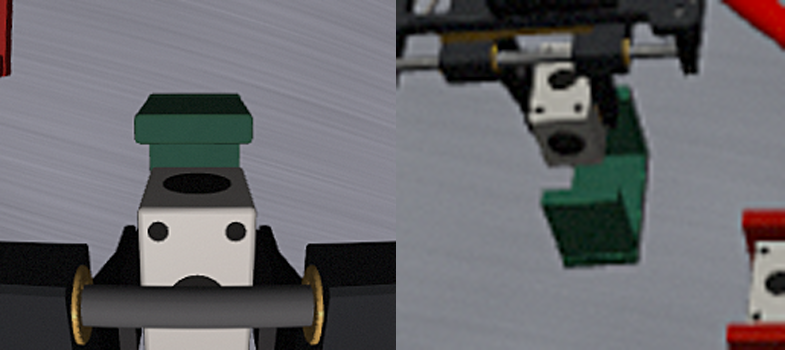

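```bash
cat >> g.py <<'E'
E
python3 - <<'E'
from h import *
np.set_printoptions(precision=4,suppress=True)
w=np.load('w7.npy',allow_pickle=True).item();g=w['pixels']
c,s=np.cos(.275),np.sin(.275)
for u in (270,275,285):
    col=g[150:250,u].astype(int).sum(1);d=np.diff(cv2.GaussianBlur(col.astype(np.float32).reshape(-1,1),(1,3),0).ravel());k=np.argsort(-abs(d))[:8];print(u,sorted((int(150+i),int(d[i])) for i in k))
for v,z,n in ((237.,.1226,'cast'),(193.5,.067,'plate in'),(172.5,.067,'plate out')):
    X=atz(w,279,v,z,True)[:2]-[.5142,-.3418];print(n,c*X[0]+s*X[1],-s*X[0]+c*X[1])
E
```

```text
270 [(160, -133), (161, -127), (174, 54), (213, -67), (226, 67), (235, 88), (236, 110), (237, 78)]
275 [(160, -130), (161, -125), (174, 55), (213, -68), (226, 64), (235, 91), (236, 112), (237, 80)]
285 [(160, -131), (161, -127), (174, 54), (213, -78), (226, 64), (235, 94), (236, 118), (237, 79)]
cast 0.030658953702160503 -0.0011128326171968017
plate in 0.03711785900211542 -0.001094379651800292
plate out 0.04953365743913357 -0.0011091244681625378
```

>>> arm_command --steps '[{"rot":[0,0,0],"slide":[0.001,0.0003,-0.005],"grip":0},{"rot":[0,0,0],"slide":[0,0,-0.015],"grip":0},{"rot":[0,0,0],"slide":[0,0,-0.015],"grip":0},{"rot":[0,0,0],"slide":[0,0,-0.015],"grip":0},{"rot":[0,0,0],"slide":[0,0,-0.01],"grip":0},{"rot":[0,0,0],"slide":[0,0,-0.004],"grip":0},{"rot":[0,0,0],"slide":[0,0,0],"grip":0},{"rot":[0,0,0],"slide":[0,0,0],"grip":0}]'

```text
time: 31.6
ee_pos: [0.5153, -0.3416, 0.0263]
eef_rot: [0.991, 0.137, -0.0, 0.0]
ft_force: [0.8, 0.1, -2.9]
width: 0.0337
grip_force: 25.0
```

>>> arm_command --steps '[{"rot":[0,0,0],"slide":[0,0,-0.0015],"grip":0},{"rot":[0,0,0],"slide":[0,0,-0.001],"grip":0},{"rot":[0,0,0],"slide":[0,0,-0.001],"grip":0},{"rot":[0,0,0],"slide":[0,0,0],"grip":0},{"rot":[0,0,0],"slide":[0,0,0],"grip":0},{"rot":[0,0,0],"slide":[0,0,0],"grip":0},{"rot":[0,0,0],"slide":[0,0,0],"grip":0},{"rot":[0,0,0],"slide":[0,0,0],"grip":0}]'

```text
time: 32.6
ee_pos: [0.515, -0.3414, 0.0223]
eef_rot: [0.991, 0.137, -0.001, -0.0]
ft_force: [0.2, 0.2, -3.0]
width: 0.0337
grip_force: 25.0
```

>>> arm_command --steps '[{"rot":[0,0,0],"slide":[0,0,-0.001],"grip":0},{"rot":[0,0,0],"slide":[0,0,0],"grip":0},{"rot":[0,0,0],"slide":[0,0,-0.0005],"grip":0},{"rot":[0,0,0],"slide":[0,0,0],"grip":0},{"rot":[0,0,0],"slide":[0,0,0],"grip":0},{"rot":[0,0,0],"slide":[0,0,0],"grip":0},{"rot":[0,0,0],"slide":[0,0,0],"grip":0},{"rot":[0,0,0],"slide":[0,0,0],"grip":0}]'

```text
time: 33.6
ee_pos: [0.5152, -0.3414, 0.022]
eef_rot: [0.991, 0.137, -0.0, -0.0]
ft_force: [-5.4, 3.4, 10.6]
width: 0.0337
grip_force: 25.0
```

>>> arm_command --steps '[{"rot":[0,0,0],"slide":[0,0,0.001],"grip":0},{"rot":[0,0,0],"slide":[0,0,0],"grip":0.7},{"rot":[0,0,0],"slide":[0,0,0],"grip":0.7},{"rot":[0,0,0],"slide":[0,0,0],"grip":0.7},{"rot":[0,0,0],"slide":[0,0,0],"grip":0.7},{"rot":[0,0,0],"slide":[0,0,0.02],"grip":0.7},{"rot":[0,0,0],"slide":[0,0,0.05],"grip":0.7},{"rot":[0,0,0],"slide":[0,0,0.05],"grip":0.7}]'

```text
time: 34.6
ee_pos: [0.5148, -0.3417, 0.1445]
eef_rot: [0.991, 0.137, -0.0, 0.0]
ft_force: [0.7, 0.1, 0.6]
width: 0.0606
grip_force: 0.0
```

>>> arm_command --steps '[{"rot":[0,0,0],"slide":[0,0,0.04],"grip":0.7},{"rot":[0,0,0],"slide":[0,0,0.04],"grip":0.7},{"rot":[0,0,0],"slide":[0,0,0],"grip":0.7},{"rot":[0,0,0],"slide":[0,0,0],"grip":0.7},{"rot":[0,0,0],"slide":[0,0,0],"grip":0.7},{"rot":[0,0,0],"slide":[0,0,0],"grip":0.7},{"rot":[0,0,0],"slide":[0,0,0],"grip":0.7},{"rot":[0,0,0],"slide":[0,0,0],"grip":0.7}]'

```text
time: 35.6
ee_pos: [0.515, -0.3414, 0.2216]
eef_rot: [0.991, 0.137, -0.001, -0.0]
ft_force: [-0.3, 0.4, -0.1]
width: 0.0611
grip_force: 0.0
```

```bash
python3 st.py; python3 - <<'E'
from h import *
np.set_printoptions(precision=4,suppress=True)
w=eyes.camera('wrist');save(w,'w8.png',1.42);g=w['pixels'];h=cv2.cvtColor(g,cv2.COLOR_RGB2HSV)
for n,lo,hi in (('green',(60,60,15),(98,255,255)),('white',(0,0,185),(180,25,255))):
    k,l,st,c=cv2.connectedComponentsWithStats(cv2.inRange(h,lo,hi))
    for i in range(1,k):
        if st[i,4]>60: print(n,st[i],c[i])
a=np.array([.5142+.03*np.cos(.275),-.341+.03*np.sin(.275)])
for z in(.055,):print('pred cast top',proj(w,[.515,-.3413,z],True),'corners',[proj(w,[.515+x*.9624-y*.2715,-.3413+x*.2715+y*.9624,z],True) for x in(-.03,.03) for y in(-.017,.017)])
for x in (-.034,.034):print('plate in',x,proj(w,[.515+x*.9624,-.3413+x*.2715,.067],True))
col=g[130:300,int(proj(w,[.515,-.3413,.055],True)[0])+10];print([(130+i,*map(int,col[i])) for i in range(0,150,3)])
E
```

```text
35.6 [ 0.515  -0.3414  0.2216] yaw 0.27483180818770203 zaxis [-0.0015  0.0002 -1.    ] [-0.1794  0.4302  0.9284  1.5213 -0.3472  1.3659 -0.5194] 0.061138981840867024
green [ 255  148   47   94 1748] [277.1527 193.8947]
white [ 149   72   30   55 1076] [163.6515  99.2296]
white [ 264  170   31   53 1202] [279.3253 195.6356]
pred cast top [278.2225 197.8533] corners [array([294.2465, 225.2835]), array([262.3127, 225.3084]), array([294.8599, 169.266 ]), array([261.4878, 169.3089])]
plate in -0.034 [278.2458 232.6299]
plate in 0.034 [278.118  167.0127]
[(130, 127, 127, 137), (133, 122, 121, 130), (136, 126, 126, 137), (139, 131, 129, 140), (142, 126, 127, 136), (145, 131, 130, 141), (148, 32, 41, 38), (151, 18, 26, 23), (154, 40, 70, 55), (157, 42, 74, 61), (160, 40, 70, 59), (163, 40, 74, 62), (166, 43, 38, 38), (169, 177, 175, 175), (172, 185, 185, 188), (175, 25, 21, 19), (178, 197, 198, 199), (181, 192, 192, 192), (184, 192, 192, 192), (187, 192, 191, 190), (190, 195, 194, 193), (193, 208, 205, 204), (196, 141, 138, 137), (199, 179, 176, 176), (202, 197, 194, 192), (205, 192, 189, 186), (208, 190, 186, 184), (211, 193, 189, 186), (214, 199, 194, 190), (217, 18, 18, 16), (220, 133, 129, 126), (223, 130, 128, 125), (226, 12, 23, 17), (229, 16, 25, 20), (232, 42, 76, 59), (235, 42, 74, 61), (238, 40, 73, 60), (241, 60, 80, 71), (244, 125, 124, 134), (247, 127, 128, 138), (250, 126, 125, 135), (253, 128, 127, 138), (256, 125, 124, 135), (259, 127, 126, 136), (262, 127, 126, 138), (265, 129, 128, 139), (268, 129, 129, 138), (271, 126, 126, 136), (274, 126, 125, 135), (277, 131, 129, 140)]
```

```bash
python3 -c "
from bench import order
print(order.close_job())"
```

```text
the job is handed in; nothing more can be done
None
```

The job is handed in at about 36 s of the 61 s allowed, but the hand-in returned no verdict: I freed the bolt in two push-and-pulls and drew it to its stop, changed grip on the mat, and the last wrist image put the casting flat between the green cradle's end plates, about 1 mm off centre by my estimate, with the scrap casting not touched.

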